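# Load the post-cure carrier in pour order and lift it level by its bail

## Task

Two cast test bars are waiting, one on top of the other on the plywood levelling board, to go to the post-cure oven in the little sheet-metal carrier, kept in the order of the stack: lay the upper bar flat into pocket 1 (one drilled hole) first, then the lower bar into pocket 2 (two drilled holes, the side where the bail handle lies), each fully down between its tabs. Then take the bail by its grip sleeve, swing it upright while the carrier still stands on the levelling board, and lift the loaded carrier straight up about 8 cm clear of the board, never tipping it, with both bars in place. Finish while still holding it there by the sleeve, level and still; leave the caliper, cup, brush and marker where they are.

Things in the scene. Friction and masses are not known exactly. Their poses are not given: they have to be found in the camera images.
- carrier: Loose sheet-metal tray, 204 (x) by 128 (y) mm, lip 13 mm high; 0.4 to 0.5 kg. Origin: centre of underside, z up. Pockets side by side along x; its x axis points roughly to the robot's left (pocket 1 left). Ears at the middle of its ends (y = +-65 mm, 69 mm high) hold the bail pivots; their axis is along y at x = 0, 52 mm above the underside. Left or right of the bars.
- pocket1 (a point): Floor centre of pocket 1 (one dark drilled hole by the outer lip): carrier x = +48 mm, 3 mm above its underside, axes as the carrier's. It takes one bar lying flat, long side along y: 48 (x) by 103 (y) mm between tabs 6 mm high, with flared tips to 12 mm above the floor. Tabs stand near the corners and mid-ends; the middle 60 mm of each long side is free for fingers (27 mm beside the bar).
- pocket2 (a point): Floor centre of pocket 2 (two dark drilled holes by the outer lip, on the side where the bail lies): carrier x = -48 mm, 3 mm above its underside; axes, size and tabs as pocket 1.
- bail (a joint): Angle (rad) of the bail, a U of 5.6 mm wire pivoted in the carrier's ears: 0 = lying level out past the carrier's -x side (start), pi/2 = upright above the carrier's middle. It turns freely and falls to either side if let go; a lifted carrier hangs freely from these pivots, level only with a bar in each pocket.
- sleeve: Black grip sleeve, 18 mm diameter, 84 mm long, rolling freely on the bail's end bar, 138 mm from the pivot axis. Origin: its centre; y = its length, parallel to the carrier's y (its x and z turn with it). At first at carrier x = -138 mm, 52 mm above the board, 27 mm clear of the tray's lip; bail upright: over the carrier's middle, 190 mm above its underside.
- upper_bar: Upper of the two stacked cast sample bars, 44 mm (x) by 98 mm (y) by 16.5 mm high, sides sloping inward a little toward the top (36 mm wide there), about 0.12 kg. Origin: centre of the underside; z up. Pinch it across its x.
- lower_bar: Lower of the two bars, same shape and size, lying on the board under the upper one. Origin: centre of the underside; z up.
- board: Fixed plywood levelling board on four screw feet, 288 (x) by 670 (y) by 15 mm, its top 71 mm above the worktop; carrier and bars start on it. Origin: on the worktop under its centre.
- caliper: Bystander: dial caliper, 77 x 245 x 17 mm, lying on the thin white board behind the work; leave it alone.
- cup: Bystander: white mixing cup, 79 mm wide, 88 mm high, standing behind the work; leave it alone.
- brush: Bystander: chip brush, 44 x 218 x 14 mm, lying to the left of the work; leave it alone.
- pen: Bystander: black marker, 16 x 130 x 18 mm, lying to the right of the work; leave it alone.

How it is judged:
On the way, in this order (a step that is already met when the one before it is completed fails the run):
1. the upper bar lies fully down in pocket 1 and is let go, the carrier standing on the board (x of upper_bar in the frame of pocket1 between -0.005 and 0.005 m and y of upper_bar in the frame of pocket1 between -0.006 and 0.006 m and z of upper_bar in the frame of pocket1 between -0.003 and 0.004 m and angle between the z axis of upper_bar and the z axis of pocket1, either way round below 0.08 rad and angle between the y axis of upper_bar and the y axis of pocket1, either way round below 0.12 rad and contact force between upper_bar and the fingers below 0.3 N and height (world z) of carrier below 0.079 m), for 0.2 s.
2. then the lower bar lies fully down in pocket 2 and is let go, the upper one still in pocket 1 (x of lower_bar in the frame of pocket2 between -0.005 and 0.005 m and y of lower_bar in the frame of pocket2 between -0.006 and 0.006 m and z of lower_bar in the frame of pocket2 between -0.003 and 0.004 m and angle between the z axis of lower_bar and the z axis of pocket2, either way round below 0.08 rad and angle between the y axis of lower_bar and the y axis of pocket2, either way round below 0.12 rad and x of upper_bar in the frame of pocket1 between -0.005 and 0.005 m and y of upper_bar in the frame of pocket1 between -0.006 and 0.006 m and z of upper_bar in the frame of pocket1 between -0.003 and 0.004 m and angle between the z axis of upper_bar and the z axis of pocket1, either way round below 0.08 rad and angle between the y axis of upper_bar and the y axis of pocket1, either way round below 0.12 rad and contact force between lower_bar and the fingers below 0.3 N and height (world z) of carrier below 0.079 m), for 0.2 s.
3. the bail is swung upright by its sleeve while the carrier still stands on the board (value of joint bail between 1.2 and 1.95 rad and height (world z) of carrier below 0.081 m and contact force between sleeve and the fingers above 0.5 N), for 0.1 s.
At the end, for the whole second after the job is handed in: Carrier held by the gripped sleeve, underside 45 to 120 mm above the board, within 160 mm of its start, level to 0.12 rad, slower than 20 mm/s and 0.15 rad/s, bail upright (1.2 to 1.95 rad), upper bar in pocket 1, lower in pocket 2 (5 mm across, 6 mm along), fingers off the bars (height (world z) of carrier between 0.116 and 0.191 m and distance of carrier from where it was at the start of the episode below 0.16 m and angle between carrier's own z axis and vertical below 0.12 rad and linear speed of carrier below 0.02 m/s and angular speed of carrier below 0.15 rad/s and contact force between sleeve and the fingers above 2 N and contact force between each of upper_bar, lower_bar and the fingers below 0.3 N and value of joint bail between 1.2 and 1.95 rad and x of upper_bar in the frame of pocket1 between -0.005 and 0.005 m and y of upper_bar in the frame of pocket1 between -0.006 and 0.006 m and z of upper_bar in the frame of pocket1 between -0.003 and 0.004 m and angle between the z axis of upper_bar and the z axis of pocket1, either way round below 0.08 rad and angle between the y axis of upper_bar and the y axis of pocket1, either way round below 0.12 rad and x of lower_bar in the frame of pocket2 between -0.005 and 0.005 m and y of lower_bar in the frame of pocket2 between -0.006 and 0.006 m and z of lower_bar in the frame of pocket2 between -0.003 and 0.004 m and angle between the z axis of lower_bar and the z axis of pocket2, either way round below 0.08 rad and angle between the y axis of lower_bar and the y axis of pocket2, either way round below 0.12 rad); the arm keeps its last pose, push and grip.
It fails at once if the carrier is tipped more than 0.35 rad (20 degrees) (angle between carrier's own z axis and vertical above 0.35 rad).
It fails at once if the dial caliper is moved more than 20 mm (distance of caliper from where it was at the start of the episode above 0.02 m).
It fails at once if the mixing cup is moved more than 20 mm (distance of cup from where it was at the start of the episode above 0.02 m).
It fails at once if the chip brush is moved more than 20 mm (distance of brush from where it was at the start of the episode above 0.02 m).
It fails at once if the marker is moved more than 20 mm (distance of pen from where it was at the start of the episode above 0.02 m).
It also fails if it takes over 72 s, if anything falls off the work surface, if the arm or the gripper's body presses on something with over 40 N, if the wrist force passes 120 N, or if a joint passes its speed limit or range.

## Robot

A 7-joint arm with a two-finger parallel gripper is mounted at the origin on a cart in front of the work surface, level with it; the furniture and walls round the work are solid. World frame = base frame: x ahead of the robot, y to its left, z up, the work surface at z = 0. Lengths are in m, angles in rad, forces in N, time in s.
With the tool pointing down it reaches from about 0.35 to 0.9 m from the base axis. Payload 8.1 kg.
Tool frame: the origin (TCP) lies at the centre of the arm's flange, where the gripper is bolted on; the fingertips stand 178 mm ahead of it and the grasp point (between the pads) lies 159 mm ahead of it; z points along the fingers, y is the direction in which the jaws open and shut (so a half turn about z gives the same grasp; the last joint's range is limited). The gripper opens to 92 mm and grips with 3 to 60 N. Pads are 19 mm wide; open, the fingers measure 130 mm over their backs; the gripper's body (75 mm by 190 mm) begins 47 mm behind the grasp point.
Start: joints at [-1.434, 0.434, 0.025, 1.573, -0.012, 1.134, -0.075], TCP at [0.148, 0.607, 0.405] pointing down, gripper open.
Joint ranges: [-2.62, 2.62], [-0.44, 2.09], [-1.27, 1.32], [0.08, 2.57], [-1.32, 4.46], [0.12, 2], [-2.74, 2.74]. Speed limits (rad/s): [2.22, 2.22, 3.01, 3.01, 3.14, 3.14, 3.14].

## Interface

Orientations are given as a rotation vector (axis times angle).
In Python, from cell import arm, get_image, camera_model gives the robot as it stands. The module is installed in compiled form; this text tells all that it offers.
- The arm moves only by the shell command python3 -m pendant 'ROWS' [FORCE]. ROWS is JSON, a list that holds one entry, the list of rows, each a list of 7 numbers: the shift along the tool's x, y, z in mm, then the turn, a rotation vector about the tool's x, y, z in rad, then the closure, from -1 (fully open) to 1 (shut). In form: [[[x, y, z, rx, ry, rz, hand], ...]]. A call has 1 to 20 rows; each row is the pose to reach, as a shift and turn from the pose commanded when the call began, along the tool's axes at that moment; what a row does not reach only later rows make up. A row lasts 1/8 s, in which the tool goes at most 62.5 mm and 10.7 degrees, less where a joint would pass 70% of its speed; a pose out of reach is approached as far as the arm can. A call with a gripper value outside its range is refused whole. The fingers move at their own pace and stop on an object; FORCE is the grip in N (left out, the last holds). Time passes only in rows, so rows that repeat a pose let the fingers close. It gives the time, the measured TCP pose, the force and the opening at its end, in the units of the state.
- arm.observe(): the state, without advancing time (a new reading comes with each control period).
- get_image(name): name is "scene" or "side" or "wrist"; returns the picture (480x640x3 uint8, red, green, blue); there is no depth.
- camera_model(name): a dict with "fx", "fy", "cx", "cy" (pixels), "position" and "orientation" of the camera in the world; the wrist camera has in their place "T_tool_cam" (4x4, takes a point from camera to tool coordinates, whose origin is the TCP and whose axes are the flange's). Camera axes: x right, y down, z forward; pixel columns grow to the right and rows downward; lengths in m; the calibration is good to about 2 mm. A picture is of the moment at which its call begins: read the wrist's pose just before it. camera_model takes no time and is no camera call.
- arm.sign_off(): hands the job in, once; it reports no verdict.
The state is a dict: "clock": time; "joints": joint angles; "dq": joint speeds; "joint_efforts": joint torques, N m; "position": TCP position; "ee_rot": TCP orientation; "force": force on the tool from outside, world axes, zero at the start; "ft_torque": the same for the moment, N m; "width": opening from 0.0 (shut) to 1.0 (fully open).
Only numpy, scipy, OpenCV 4.12 (cv2) and the standard library are available. Lean on these libraries where they do the work, as an engineer would, in place of code of your own. Each camera call takes 0.05 s, during which the arm holds its last target.

## Working session

There is one attempt and no reset: what is moved stays moved. The work goes in short steps, Python scripts to look and compute and a shell command to move; the robot and the scene stay as the last step left them, time stands still between calls to the robot, and variables do not carry over. Pictures are saved under pics/ and viewed, and the job is handed in when it is done.

```bash
mkdir -p pics; ls; python3 - <<'E'
from cell import arm,get_image,camera_model
import cv2,numpy as np
np.set_printoptions(precision=4,suppress=True)
print(arm.observe())
for n in ["scene","side","wrist"]:
    print(n,camera_model(n))
    cv2.imwrite(f"pics/{n}0.png",get_image(n)[:,:,::-1])
E
```

```text
pics
{'clock': 0.0, 'joints': array([-1.4336,  0.4352,  0.025 ,  1.5741, -0.0116,  1.134 , -0.0751]), 'dq': array([ 0.0019, -0.0009, -0.0004,  0.0024, -0.0003,  0.0017,  0.0016]), 'joint_efforts': array([  0.0009, -66.7853,   0.9854, -31.4458,  -0.0604,   0.0428,
         0.0002]), 'position': array([0.1484, 0.6069, 0.404 ]), 'ee_rot': array([-0.376 , -3.119 ,  0.0024]), 'force': array([0.2769, 0.0859, 0.5515]), 'ft_torque': array([ 0.0358, -0.0023,  0.0231]), 'width': 0.9985109418980599}
scene {'fx': 535.6860301639754, 'fy': 535.6860301639754, 'cx': 333.0913488057427, 'cy': 240.9269673671956, 'position': array([-0.0361, -0.9185,  1.1033]), 'orientation': array([-2.2278,  0.6486, -0.2919])}
side {'fx': 547.6788344989185, 'fy': 547.6788344989185, 'cx': 315.8112278141994, 'cy': 240.4400739807294, 'position': array([ 0.0665, -1.4169,  1.0668]), 'orientation': array([-2.1197,  0.3401, -0.195 ])}
wrist {'fx': 337.1949500620564, 'fy': 337.1949500620564, 'cx': 326.6495599704688, 'cy': 242.6233514576427, 'T_tool_cam': array([[-0.0008, -0.9609, -0.277 ,  0.0748],
       [ 1.    , -0.0007, -0.0004, -0.0006],
       [ 0.0002, -0.277 ,  0.9609,  0.0188],
       [ 0.    ,  0.    ,  0.    ,  1.    ]])}
```

View pics/scene0.png

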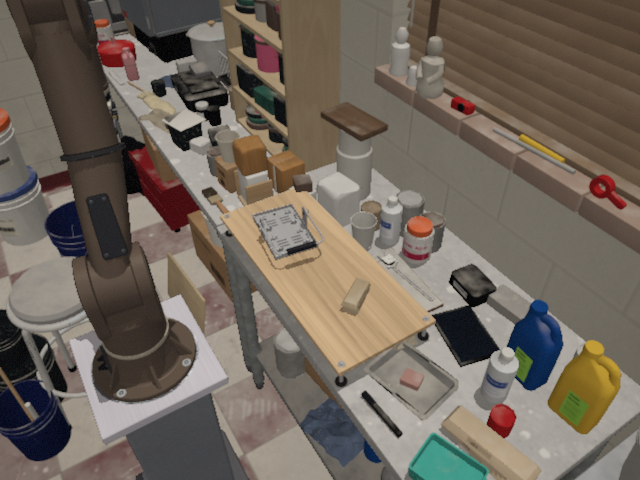

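View pics/side0.png

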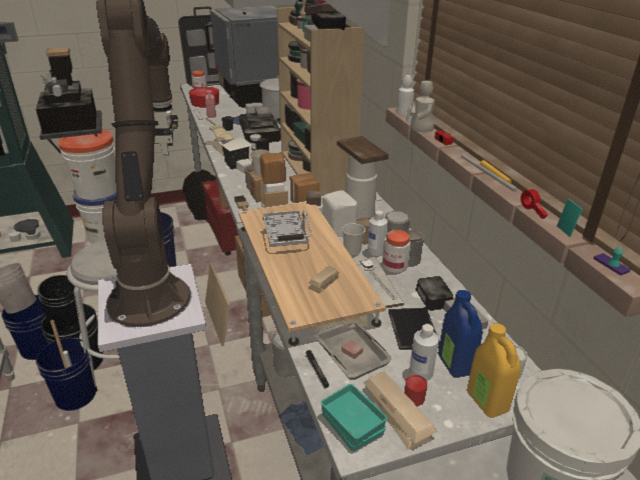

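View pics/wrist0.png

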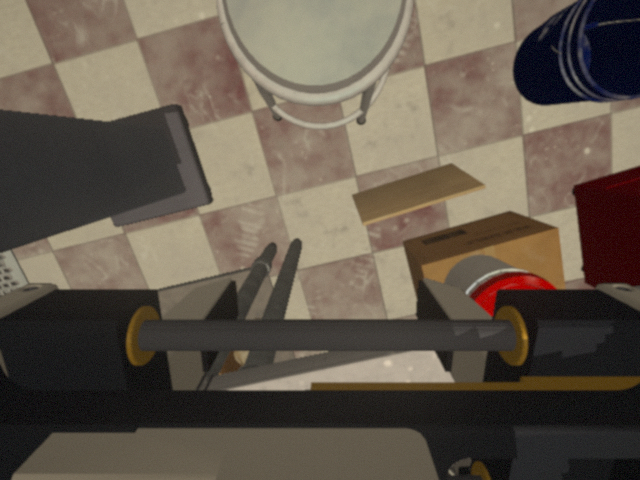

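```bash
cat > h.py <<'E'
from cell import arm,get_image,camera_model
import cv2,numpy as np
from scipy.spatial.transform import Rotation as R
np.set_printoptions(precision=4,suppress=True)
def campose(n,st=None):
    m=camera_model(n)
    if n=="wrist":
        T=np.eye(4);T[:3,:3]=R.from_rotvec(st["ee_rot"]).as_matrix();T[:3,3]=st["position"]
        T=T@np.array(m["T_tool_cam"]);return m,T[:3,:3],T[:3,3]
    return m,R.from_rotvec(m["orientation"]).as_matrix(),np.array(m["position"])
def px(n,uv,z,st=None):
    m,Rm,p=campose(n,st)
    uv=np.atleast_2d(uv).astype(float)
    d=np.c_[(uv[:,0]-m["cx"])/m["fx"],(uv[:,1]-m["cy"])/m["fy"],np.ones(len(uv))]@Rm.T
    return p+d*((z-p[2])/d[:,2])[:,None]
def proj(n,P,st=None):
    m,Rm,p=campose(n,st)
    c=(np.atleast_2d(P)-p)@Rm
    return np.c_[c[:,0]/c[:,2]*m["fx"]+m["cx"],c[:,1]/c[:,2]*m["fy"]+m["cy"]]
def crop(src,x0,y0,w,h,s,out):
    im=cv2.imread(src)[y0:y0+h,x0:x0+w]
    im=cv2.resize(im,None,fx=s,fy=s,interpolation=cv2.INTER_CUBIC)
    cv2.imwrite(out,im)
def snap(name):
    st=arm.observe(); im=get_image("wrist")
    cv2.imwrite(f"pics/{name}.png",im[:,:,::-1]); np.savez(f"pics/{name}.npz",position=st["position"],ee_rot=st["ee_rot"])
    print(st["clock"],st["position"],st["ee_rot"])
E
python3 - <<'E'
from h import *
crop("pics/scene0.png",215,180,220,210,3,"pics/sc_crop.png") if 0 else None
crop("pics/scene0.png",230,185,150,140,4,"pics/sc_crop.png")
# rough
print(px("scene",[[285,232],[355,297]],[0.08]))
print(px("side",[[287,230],[323,280]],[0.08]))
print(px("scene",[[226,208],[341,372],[426,322]],0.071))
E
```

```text
[[ 0.4807  0.1492  0.08  ]
 [ 0.5099 -0.1699  0.08  ]]
[[ 0.4864  0.1361  0.08  ]
 [ 0.5106 -0.173   0.08  ]]
[[ 0.3856  0.3559  0.071 ]
 [ 0.3596 -0.3348  0.071 ]
 [ 0.6161 -0.3257  0.071 ]]
```

View pics/sc_crop.png

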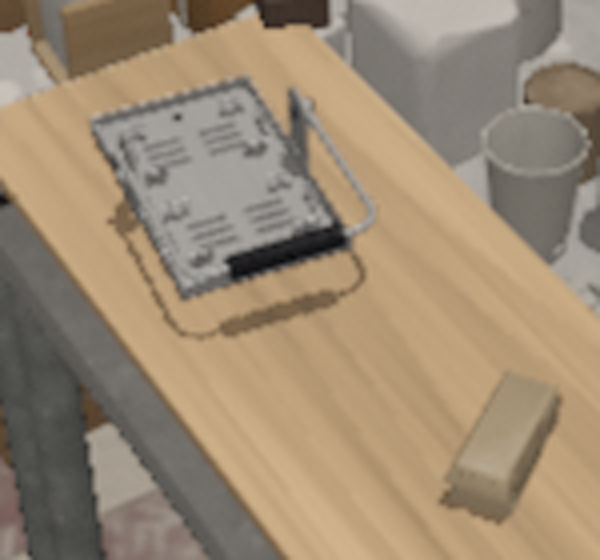

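```bash
cat >> h.py <<'E'
def rel(target,Rt,st=None):
    """shift mm in tool axes & turn rotvec from current measured pose"""
    st=st or arm.observe()
    Rc=R.from_rotvec(st["ee_rot"])
    return np.r_[Rc.inv().apply(np.array(target)-st["position"])*1000,(Rc.inv()*Rt).as_rotvec()]
def down(yaw):
    """tool z down, tool x at angle yaw from world x"""
    x=np.array([np.cos(yaw),np.sin(yaw),0]);z=np.array([0,0,-1.]);y=np.cross(z,x)
    return R.from_matrix(np.c_[x,y,z])
E
python3 - <<'E'
from h import *
st=arm.observe()
print(R.from_rotvec(st["ee_rot"]).as_matrix())
for yaw in (0,np.pi):
    Rt=down(yaw); print(rel([0.49-0.075*np.cos(yaw),0.13,0.45],Rt))
E
```

```text
[[-0.9714  0.2376 -0.0002]
 [ 0.2376  0.9714 -0.0012]
 [-0.0001 -0.0012 -1.    ]]
[-372.2634 -400.0023  -45.3495   -0.0001    0.0018    2.9017]
[-517.9672 -364.3596  -45.377    -0.0012   -0.       -0.2399]
```

```bash
python3 -m pendant '[[[-30,-20,-40,0,0,-0.01,-1],[-70,-50,-45,0,0,-0.03,-1],[-120,-85,-45,0,0,-0.06,-1],[-170,-120,-45,0,0,-0.08,-1],[-220,-155,-45,0,0,-0.1,-1],[-270,-190,-45,0,0,-0.13,-1],[-320,-225,-45,0,0,-0.15,-1],[-370,-260,-45,0,0,-0.18,-1],[-420,-295,-45,0,0,-0.2,-1],[-465,-328,-45,0,0,-0.22,-1],[-500,-352,-45,0,0,-0.24,-1],[-518,-364,-45,0,0,-0.24,-1],[-518,-364,-45,0,0,-0.24,-1],[-518,-364,-45,0,0,-0.24,-1]]]' && python3 - <<'E'
from h import *
snap("w1")
E
```

```text
clock: 1.9
position: [0.5646, 0.1314, 0.4495]
ee_rot: [0.002, -3.141, -0.001]
force: [-0.6, -0.6, 0.0]
width: 0.999
1.9 [0.5646 0.1314 0.4495] [ 0.0018 -3.1407 -0.0007]
```

View pics/w1.png

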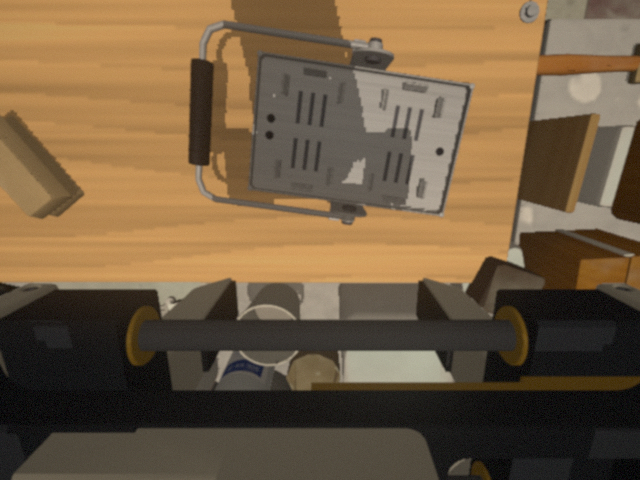

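```bash
python3 - <<'E'
from h import *
crop("pics/w1.png",180,10,195,220,4,"pics/w1a.png")
i=cv2.imread("pics/w1a.png");print(i.shape)
crop("pics/w1.png",180,10,160,145,5,"pics/w1a.png") if 0 else None
crop("pics/w1.png",235,45,125,115,5,"pics/c1.png")
crop("pics/w1.png",350,45,130,115,5,"pics/c2.png")
crop("pics/w1.png",235,130,130,110,5,"pics/c3.png")
crop("pics/w1.png",350,130,130,110,5,"pics/c4.png")
a=[cv2.resize(cv2.imread(f"pics/c{k}.png"),(400,300)) for k in (1,2,3,4)] if 0 else None
i=cv2.imread("pics/w1.png")[20:230,180:480]; cv2.imwrite("pics/w1c.png",cv2.resize(i,None,fx=2.6,fy=2.6,interpolation=cv2.INTER_CUBIC))
E
```

```text
(880, 780, 3)
```

View pics/w1c.png

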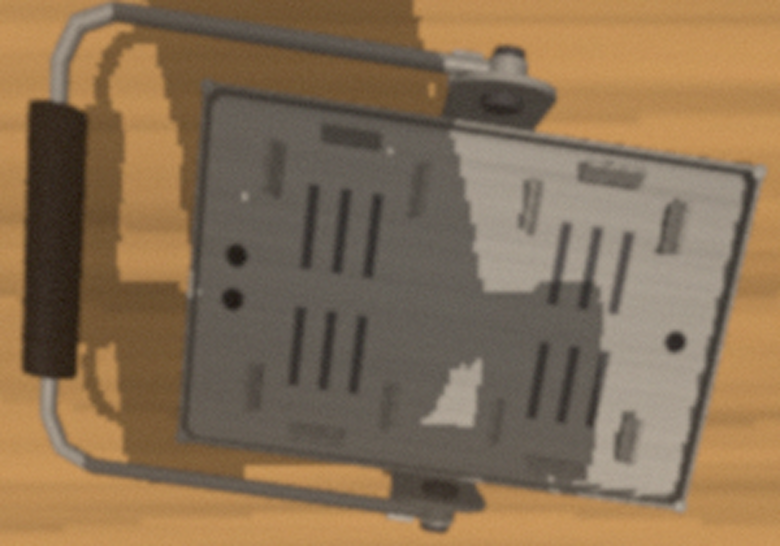

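View pics/c1.png

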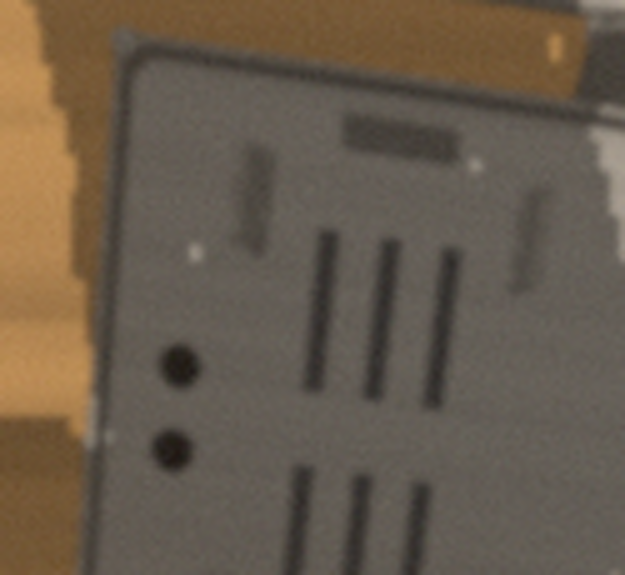

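View pics/c4.png

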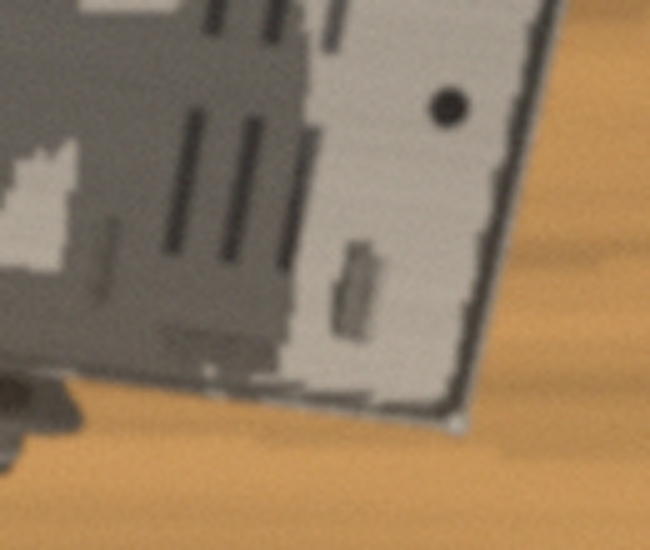

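```bash
python3 - <<'E'
from h import *
st=dict(np.load("pics/w1.npz"))
f=lambda l:np.array(l)/2.6+[180,20]-0.3
c=px("wrist",f([[207,84],[762,170],[682,507],[183,438]]),0.084,st)
print(c,c.mean(0));
print([np.linalg.norm(c[i]-c[(i+1)%4]) for i in range(4)])
p=px("wrist",f([[333.5,289],[580.5,326]]),0.074,st);print(p,p.mean(0),np.linalg.norm(p[1]-p[0]),np.degrees(np.arctan2(*(p[1]-p[0])[[1,0]])))
print([np.degrees(np.arctan2(*(a)[[1,0]])) for a in (c[1]-c[0],c[2]-c[3],c[0]-c[3],c[1]-c[2])])
s=px("wrist",f([[57,102],[50,376]]),0.123+0.006,st);print("sleeve",s,s.mean(0),np.linalg.norm(s[0]-s[1]))
E
```

```text
[[0.4067 0.0689 0.084 ]
 [0.4346 0.2688 0.084 ]
 [0.5589 0.2515 0.084 ]
 [0.5313 0.0526 0.084 ]] [0.4829 0.1604 0.084 ]
[np.float64(0.20179762899871134), np.float64(0.12548616622275785), np.float64(0.20077577446807818), np.float64(0.12567081028246063)]
[[0.4752 0.1121 0.074 ]
 [0.489  0.2085 0.074 ]] [0.4821 0.1603 0.074 ] 0.0973303532883744 81.90585181581282
[np.float64(82.07057676135094), np.float64(82.12193459986399), np.float64(172.56570572100233), np.float64(172.09982229582656)]
sleeve [[0.4225 0.0302 0.129 ]
 [0.5052 0.0194 0.129 ]] [0.4639 0.0248 0.129 ] 0.08345266721240861
```

```bash
python3 -m pendant '[[[0,-20,0,0,0,0,-1],[0,-70,10,0,0,0,-1],[-5,-130,20,0,0,0,-1],[-10,-190,35,0,0,0,-1],[-10,-250,50,0,0,0,-1],[-10,-290,50,0,0,0,-1],[-10,-296,50,0,0,0,-1],[-10,-296,50,0,0,0,-1],[-10,-296,50,0,0,0,-1]]]' && python3 - <<'E'
from h import *
snap("w2")
E
```

```text
clock: 3.08
position: [0.5753, -0.164, 0.3998]
ee_rot: [-0.004, 3.141, 0.001]
force: [-0.1, -0.3, 1.7]
width: 0.999
3.075 [ 0.5753 -0.164   0.3998] [-0.0039  3.1414  0.0014]
```

View pics/w2.png

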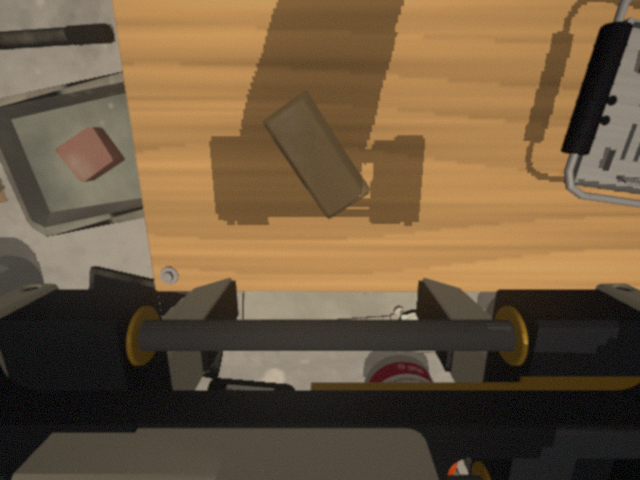

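```bash
python3 - <<'E'
from h import *
i=cv2.imread("pics/w2.png")[80:230,240:390].astype(float)*2.0
cv2.imwrite("pics/w2c.png",cv2.resize(np.clip(i,0,255).astype(np.uint8),None,fx=4,fy=4,interpolation=cv2.INTER_CUBIC))
E
```

```text
(no output)
```

View pics/w2c.png

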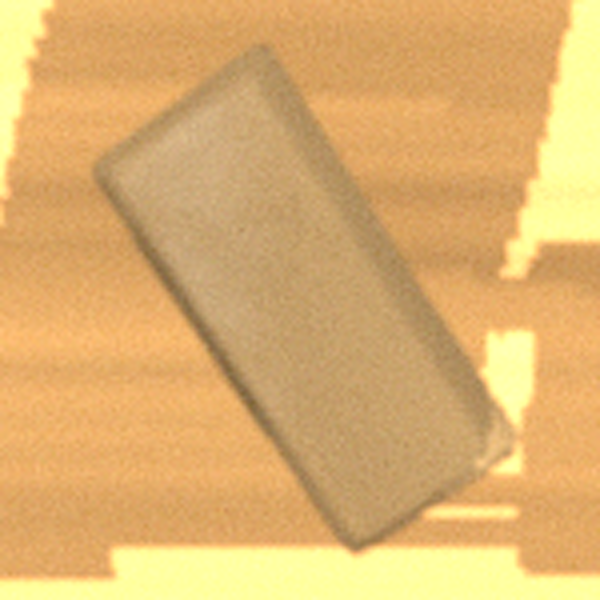

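```bash
python3 - <<'E'
from h import *
st=dict(np.load("pics/w2.npz"))
f=lambda l:np.array(l)/4+[240,80]-0.4
for z in (0.0875,0.071):
    c=px("wrist",f([[263,45],[97,168],[355,548],[512,447]]),z,st)
    print(c,c.mean(0)); print([np.linalg.norm(c[i]-c[(i+1)%4]) for i in range(4)])
    print([np.degrees(np.arctan2(*(a)[[1,0]])) for a in (c[2]-c[1],c[3]-c[0],c[0]-c[1],c[3]-c[2])])
# top face
t=px("wrist",f([[258,70],[125,172],[358,530],[490,430]]),0.104,st);print(t,t.mean(0),[np.linalg.norm(t[i]-t[(i+1)%4]) for i in range(4)])
E
```

```text
[[ 0.4584 -0.1817  0.0875]
 [ 0.4817 -0.2161  0.0875]
 [ 0.561  -0.1629  0.0875]
 [ 0.5387 -0.1289  0.0875]] [ 0.51   -0.1724  0.0875]
[np.float64(0.04158482948614052), np.float64(0.0955030745623832), np.float64(0.04069878940677471), np.float64(0.0960552322271405)]
[np.float64(33.84884837580358), np.float64(33.31960884388372), np.float64(124.10385225573012), np.float64(123.3378371823821)]
[[ 0.456  -0.1826  0.071 ]
 [ 0.4807 -0.219   0.071 ]
 [ 0.5645 -0.1628  0.071 ]
 [ 0.5408 -0.1269  0.071 ]] [ 0.5105 -0.1728  0.071 ]
[np.float64(0.04392232251465791), np.float64(0.10087132480532213), np.float64(0.04298647791441038), np.float64(0.10145451938204848)]
[np.float64(33.84884837580361), np.float64(33.31960884388375), np.float64(124.10385225573), np.float64(123.33783718238212)]
[[ 0.4651 -0.1817  0.104 ]
 [ 0.4835 -0.2078  0.104 ]
 [ 0.5538 -0.1624  0.104 ]
 [ 0.5331 -0.1355  0.104 ]] [ 0.5089 -0.1719  0.104 ] [np.float64(0.03189374835608328), np.float64(0.08371523188558565), np.float64(0.03394046140540004), np.float64(0.08214791307058701)]
```

```bash
python3 - <<'E'
from h import *
Rt=down(np.radians(213.6))
for z in(.31,.2665): print(rel([.510,-.1722,z],Rt))
print(arm.observe()["joints"])
E
```

```text
[65.4143 -8.1418 89.7928  0.0007  0.0004 -0.5838]
[ 65.4211  -8.173  133.2928   0.0007   0.0004  -0.5838]
[-0.0745  0.4041  0.3709  1.6702 -0.1616  1.0976  1.9166]
```

```bash
python3 -m pendant '[[[10,-2,15,0,0,-0.1,-1],[25,-4,40,0,0,-0.25,-1],[45,-6,65,0,0,-0.41,-1],[60,-8,85,0,0,-0.55,-1],[65,-8,90,0,0,-0.584,-1],[65,-8,90,0,0,-0.584,-1],[65,-8,90,0,0,-0.584,-1]]]' && python3 - <<'E'
from h import *
snap("w3")
st=arm.observe();print(st["joints"],rel([.510,-.1722,.2665],down(np.radians(213.6))))
E
```

```text
clock: 4.0
position: [0.5112, -0.1732, 0.3106]
ee_rot: [-0.902, 3.007, -0.001]
force: [0.9, 0.5, 0.6]
width: 0.999
4.0 [ 0.5112 -0.1732  0.3106] [-0.9025  3.0074 -0.0013]
[ 0.0653  0.3994  0.2164  1.91   -0.1123  0.842   2.4941] [ 0.4018  1.5822 44.0307 -0.0013  0.0013 -0.003 ]
```

View pics/w3.png

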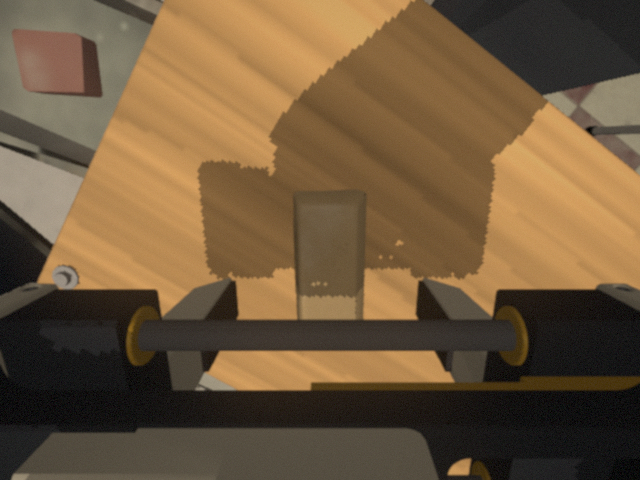

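```bash
python3 -m pendant '[[[0,1,15,0,0,-0.003,-1],[0,1,32,0,0,-0.003,-1],[0,1,43,0,0,-0.003,-1],[0,1,44,0,0,-0.003,-1],[0,1,44,0,0,-0.003,-1],[0,1,44,0,0,-0.003,1],[0,1,44,0,0,-0.003,1],[0,1,44,0,0,-0.003,1],[0,1,44,0,0,-0.003,1],[0,1,44,0,0,-0.003,1],[0,1,44,0,0,-0.003,1],[0,1,44,0,0,-0.003,1]]]' 20 && python3 - <<'E'
from h import *
snap("w4")
E
```

```text
clock: 5.55
position: [0.5097, -0.1727, 0.2658]
ee_rot: [-0.909, 3.007, -0.0]
force: [-0.8, -0.5, -0.3]
width: 0.465
5.55 [ 0.5097 -0.1727  0.2658] [-0.9091  3.0071 -0.0001]
```

View pics/w4.png

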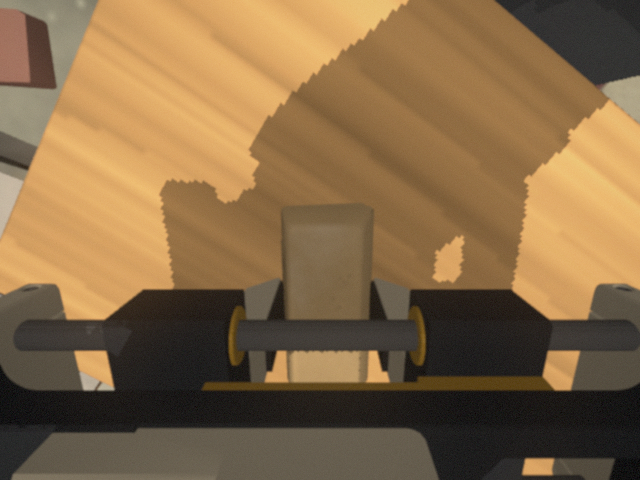

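```bash
python3 -m pendant '[[[0,0,-10,0,0,0,1],[0,0,-30,0,0,0,1],[0,0,-60,0,0,0,1],[0,0,-95,0,0,0,1],[0,0,-120,0,0,0,1],[0,0,-130,0,0,0,1],[0,0,-130,0,0,0,1],[0,0,-130,0,0,0,1]]]' && python3 - <<'E'
from h import *
snap("w5")
E
```

```text
clock: 6.6
position: [0.5093, -0.1725, 0.3947]
ee_rot: [0.909, -3.006, -0.001]
force: [-0.5, 0.9, -0.2]
width: 0.463
6.6 [ 0.5093 -0.1725  0.3947] [ 0.9087 -3.0057 -0.0015]
```

View pics/w5.png

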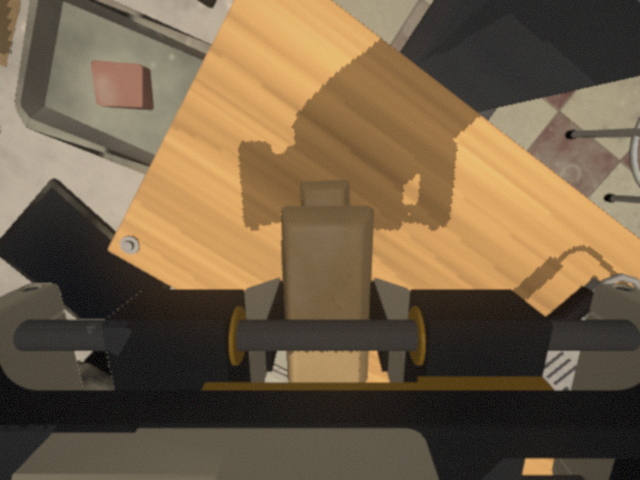

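```bash
python3 - <<'E'
from h import *
crop("pics/w5.png",265,165,130,130,5,"pics/w5c.png")
m=camera_model("wrist");T=np.array(m["T_tool_cam"])
def tl(uv,zt):
    d=T[:3,:3]@np.array([(uv[0]-m["cx"])/m["fx"],(uv[1]-m["cy"])/m["fy"],1]); p=T[:3,3]; return p+d*(zt-p[2])/d[2]
for uv in((283,207),(374,207),(328,206)):print(tl(uv,.1783))
E
```

```text
[ 0.047  -0.0213  0.1783]
[0.047  0.0222 0.1783]
[0.0475 0.0002 0.1783]
```

View pics/w5c.png

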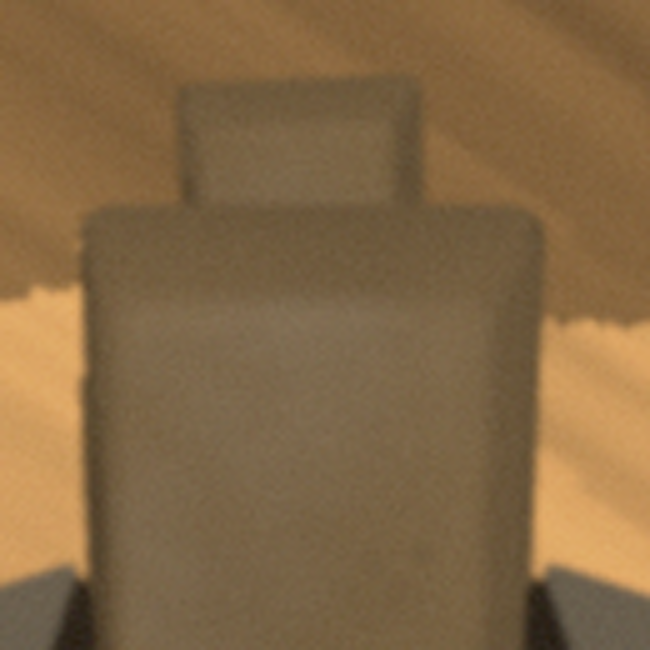

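```bash
python3 - <<'E'
from h import *
print(rel([.4881,.2079,.395],down(np.radians(172.05))))
E
```

```text
[-193.1083  328.4951   -0.2132    0.0009   -0.0019    0.7259]
```

```bash
python3 -m pendant '[[[-8,14,0,0,0,0.03,1],[-25,42,0,0,0,0.09,1],[-48,82,0,0,0,0.18,1],[-73,124,0,0,0,0.27,1],[-98,166,0,0,0,0.37,1],[-122,208,0,0,0,0.46,1],[-147,250,0,0,0,0.55,1],[-170,290,0,0,0,0.64,1],[-185,316,0,0,0,0.7,1],[-193,328,0,0,-0.002,0.726,1],[-193,328,0,0,-0.002,0.726,1],[-193,328,20,0,-0.002,0.726,1],[-193,328,50,0,-0.002,0.726,1],[-193,328,80,0,-0.002,0.726,1],[-193,328,95,0,-0.002,0.726,1],[-193,328,95,0,-0.002,0.726,1],[-193,328,95,0,-0.002,0.726,1]]]' && python3 - <<'E'
from h import *
snap("w6")
print(rel([.4881,.2079,.300],down(np.radians(172.05))))
E
```

```text
clock: 8.78
position: [0.4891, 0.2072, 0.3016]
ee_rot: [0.218, 3.131, 0.002]
force: [-0.3, 0.5, -0.6]
width: 0.465
8.775 [0.4891 0.2072 0.3016] [0.2182 3.131  0.0019]
[ 1.1094  0.463   1.7795  0.0018  0.0033 -0.0003]
```

View pics/w6.png

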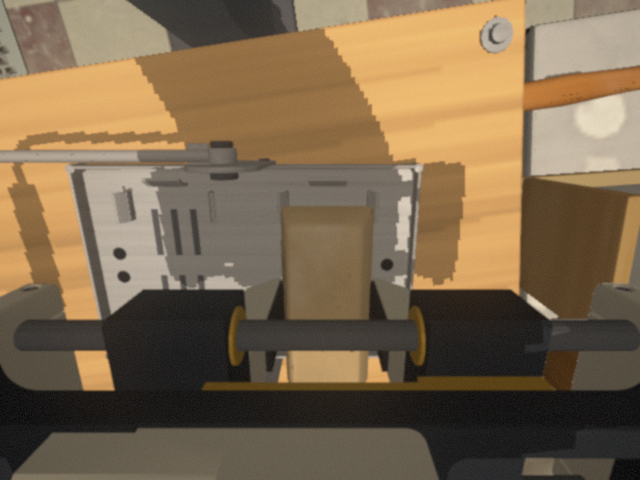

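```bash
python3 - <<'E'
from h import *
crop("pics/w6.png",260,150,180,140,4,"pics/w6c.png")
st=dict(np.load("pics/w6.npz"))
Rc=down(np.radians(82.05)).as_matrix() # not used
ax=np.array([np.cos(np.radians(82.05)),np.sin(np.radians(82.05)),0]);ay=np.array([-ax[1],ax[0],0])
C=np.array([.4825,.1603,.071])
P=lambda x,y,z:C+ax*x/1000+ay*y/1000+[0,0,z/1000]
for n,q in dict(lipTR=(102,64,13),lipTL=(-102,64,13),bartab=(48,51.5,9),pA=(24,40,9),pB=(72,40,9)).items(): print(n,proj("wrist",P(*q),st))
E
```

```text
lipTR [[422.3453 163.7088]]
lipTL [[ 67.0962 164.1487]]
bartab [[328.329  184.9507]]
pA [[288.7035 204.1373]]
pB [[367.9359 204.0304]]
```

View pics/w6c.png

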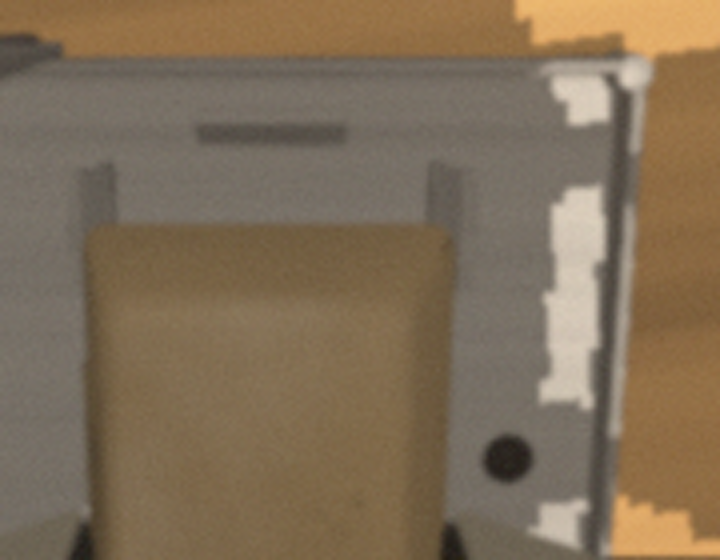

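```bash
python3 -m pendant '[[[0.5,0.4,8,0.002,0.003,0,1],[0.5,0.4,20,0.002,0.003,0,1],[0.5,0.4,30,0.002,0.003,0,1],[0.5,0.4,36,0.002,0.003,0,1],[0.5,0.4,40,0.002,0.003,0,1],[0.5,0.4,43,0.002,0.003,0,1],[0.5,0.4,45,0.002,0.003,0,1],[0.5,0.4,45,0.002,0.003,0,1],[0.5,0.4,45,0.002,0.003,0,1]]]' && python3 - <<'E'
from h import *
snap("w7");crop("pics/w7.png",260,150,180,140,4,"pics/w7c.png")
E
```

```text
clock: 9.95
position: [0.4883, 0.2078, 0.2559]
ee_rot: [-0.218, -3.133, 0.002]
force: [0.4, 0.4, -0.4]
width: 0.462
9.95 [0.4883 0.2078 0.2559] [-0.218  -3.133   0.0016]
```

View pics/w7c.png

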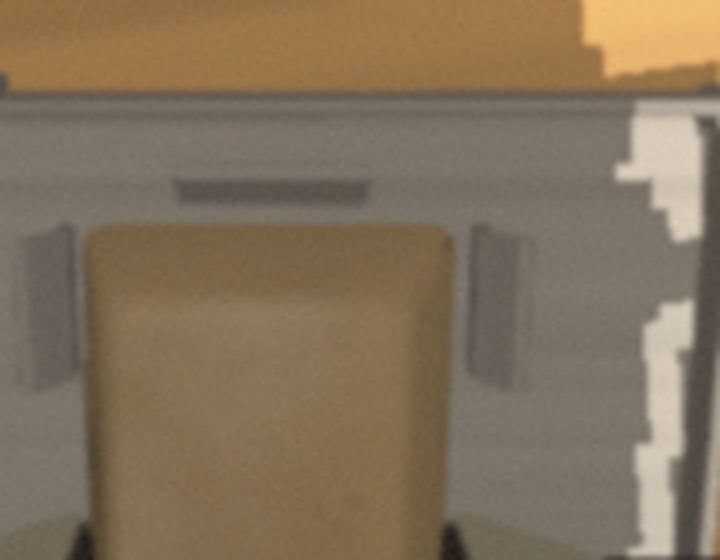

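```bash
python3 -m pendant '[[[0,0.4,1,0,0,0,1],[0,0.4,2,0,0,0,1],[0,0.4,3,0,0,0,1],[0,0.4,3,0,0,0,1],[0,0.4,3,0,0,0,-0.2],[0,0.4,3,0,0,0,-0.2],[0,0.4,3,0,0,0,-0.2],[0,0.4,3,0,0,0,-0.2],[0,0.4,3,0,0,0,-0.2]]]' && python3 - <<'E'
from h import *
snap("w8");crop("pics/w8.png",230,150,200,150,4,"pics/w8c.png")
E
```

```text
clock: 11.12
position: [0.4883, 0.2081, 0.2527]
ee_rot: [-0.218, -3.133, 0.002]
force: [-0.2, -0.0, 0.4]
width: 0.604
11.125 [0.4883 0.2081 0.2527] [-0.218  -3.1328  0.0019]
```

View pics/w8c.png

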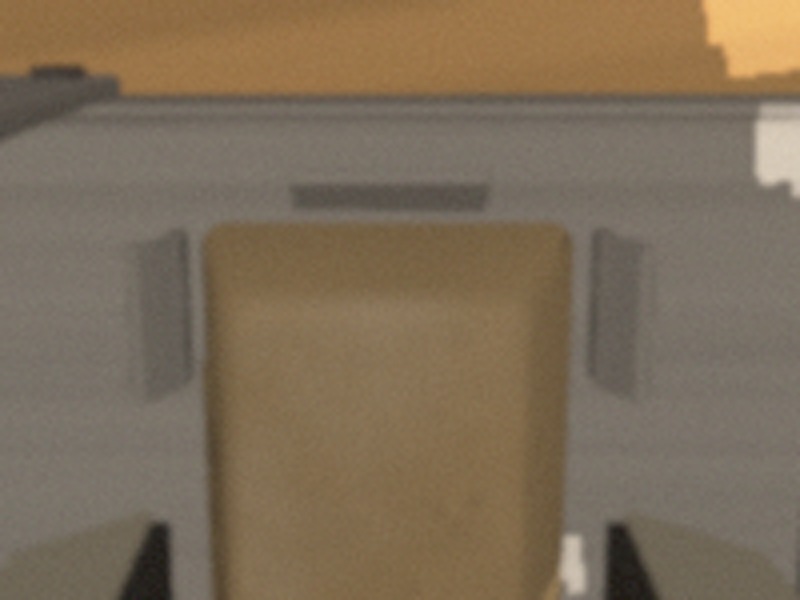

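```bash
python3 -m pendant '[[[0,0,-10,0,0,0,-0.2],[0,0,-30,0,0,0,-0.2],[0,0,-65,0,0,0,-0.2],[0,0,-105,0,0,0,-0.2],[0,0,-135,0,0,0,-0.2],[0,0,-143,0,0,0,-0.2],[0,0,-143,0,0,0,-0.2],[0,0,-143,0,0,0,-0.2]]]' && python3 - <<'E'
from h import *
snap("w9")
print(rel([.5097,-.1727,.395],down(np.radians(213.6))))
E
```

```text
clock: 12.18
position: [0.4881, 0.2082, 0.3946]
ee_rot: [-0.218, -3.131, 0.004]
force: [0.8, 0.7, 0.0]
width: 0.599
12.175 [0.4881 0.2082 0.3946] [-0.2176 -3.1311  0.0036]
[ -74.0312 -374.2596    0.307    -0.0015   -0.0037   -0.7253]
```

View pics/w9.png

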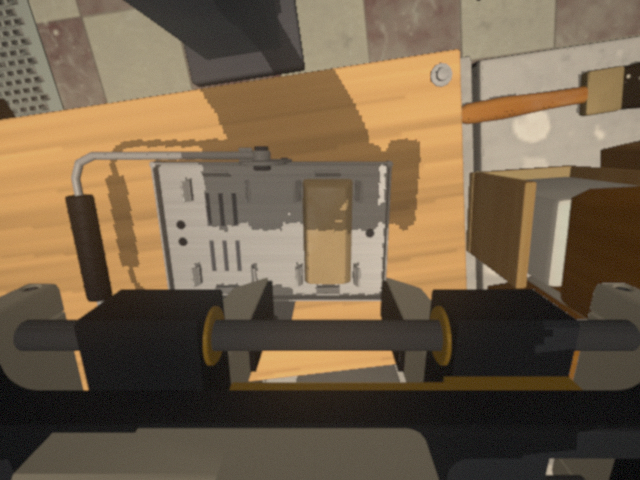

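```bash
python3 -m pendant '[[[-3,-15,0,0,0,-0.03,-0.5],[-9,-45,0,0,0,-0.09,-1],[-17,-88,0,0,0,-0.17,-1],[-26,-132,0,0,0,-0.26,-1],[-35,-177,0,0,0,-0.35,-1],[-44,-222,0,0,0,-0.44,-1],[-53,-267,0,0,0,-0.53,-1],[-62,-312,0,0,0,-0.62,-1],[-69,-350,0,0,0,-0.69,-1],[-74,-370,20,-0.001,-0.002,-0.725,-1],[-74,-374,50,-0.001,-0.002,-0.725,-1],[-74,-374,75,-0.001,-0.002,-0.725,-1],[-74,-374,85,-0.001,-0.002,-0.725,-1],[-74,-374,85,-0.001,-0.002,-0.725,-1],[-74,-374,85,-0.001,-0.002,-0.725,-1]]]' && python3 - <<'E'
from h import *
snap("w10")
crop("pics/w10.png",250,150,160,180,4,"pics/w10c.png")
E
```

```text
clock: 14.1
position: [0.5103, -0.1724, 0.3119]
ee_rot: [-0.907, 3.006, -0.001]
force: [-0.1, -0.2, -0.5]
width: 1.004
14.1 [ 0.5103 -0.1724  0.3119] [-0.9074  3.0062 -0.0006]
```

View pics/w10c.png

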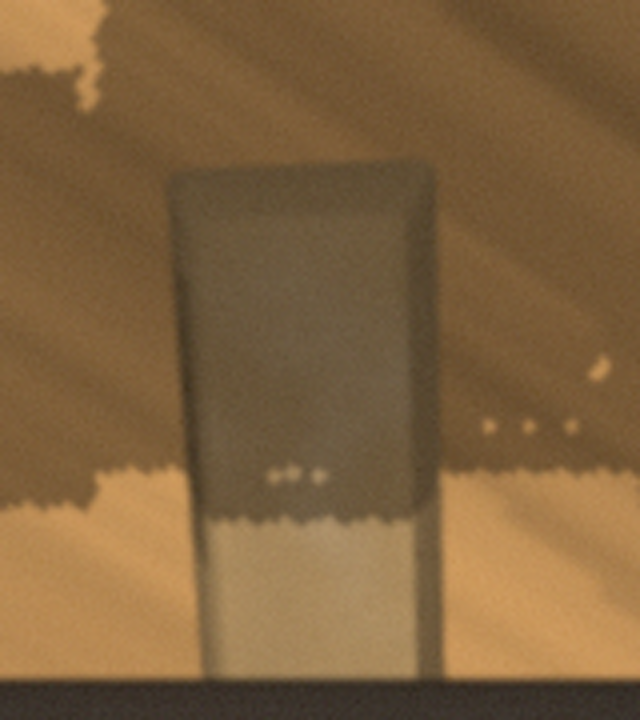

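```bash
python3 - <<'E'
from h import *
st=dict(np.load("pics/w10.npz"))
f=lambda l:np.array(l)/4+[250,150]-0.4
c=px("wrist",f([[168,177],[437,161],[205,675],[442,675]]),0.071,st)
an=lambda a:np.degrees(np.arctan2(a[1],a[0]))
print(c,np.linalg.norm(c[0]-c[1]),an(c[2]-c[0]),an(c[3]-c[1]),an(c[1]-c[0])-90)
b=np.radians((an(c[2]-c[0])+an(c[3]-c[1]))/2);u=np.array([np.cos(b),np.sin(b),0])
ctr=(c[0]+c[1])/2+u*.049;print(ctr,np.degrees(b))
print(rel([ctr[0],ctr[1],.2508],down(b+np.pi)),st["position"])
E
```

```text
[[ 0.4864 -0.2167  0.071 ]
 [ 0.4598 -0.1813  0.071 ]
 [ 0.5602 -0.1628  0.071 ]
 [ 0.5362 -0.1266  0.071 ]] 0.04425827238945549 36.15028855470561 35.630229394201685 36.94811202815646
[ 0.5128 -0.1703  0.071 ] 35.890258974453644
[-3.2265  0.4858 61.224  -0.0011  0.0015 -0.0401] [ 0.5103 -0.1724  0.3119]
```

```bash
python3 -m pendant '[[[-1,0.5,15,0,0,-0.02,-1],[-3,0.5,35,0,0,-0.042,-1],[-3,0.5,50,0,0,-0.042,-1],[-3,0.5,57,0,0,-0.042,-1],[-3,0.5,60,0,0,-0.042,-1],[-3,0.5,60.5,0,0,-0.042,-1],[-3,0.5,60.5,0,0,-0.042,1],[-3,0.5,60.5,0,0,-0.042,1],[-3,0.5,60.5,0,0,-0.042,1],[-3,0.5,60.5,0,0,-0.042,1],[-3,0.5,60.5,0,0,-0.042,1],[-3,0.5,60.5,0,0,-0.042,1],[-3,0.5,60.5,0,0,-0.042,1]]]' 20 && python3 -m pendant '[[[0,0,-10,0,0,0,1],[0,0,-30,0,0,0,1],[0,0,-60,0,0,0,1],[0,0,-95,0,0,0,1],[0,0,-130,0,0,0,1],[0,0,-144,0,0,0,1],[0,0,-144,0,0,0,1],[0,0,-144,0,0,0,1]]]' && python3 - <<'E'
from h import *
snap("w11")
crop("pics/w11.png",265,165,130,130,5,"pics/w11c.png")
E
```

```text
clock: 15.78
position: [0.5122, -0.1704, 0.2506]
ee_rot: [-0.97, 2.988, 0.0]
force: [0.1, 0.5, 1.1]
width: 0.465
clock: 16.77
position: [0.5117, -0.1702, 0.3933]
ee_rot: [0.97, -2.987, -0.002]
force: [-0.4, 0.6, -0.8]
width: 0.461
16.775 [ 0.5117 -0.1702  0.3933] [ 0.9702 -2.9865 -0.002 ]
```

View pics/w11.png

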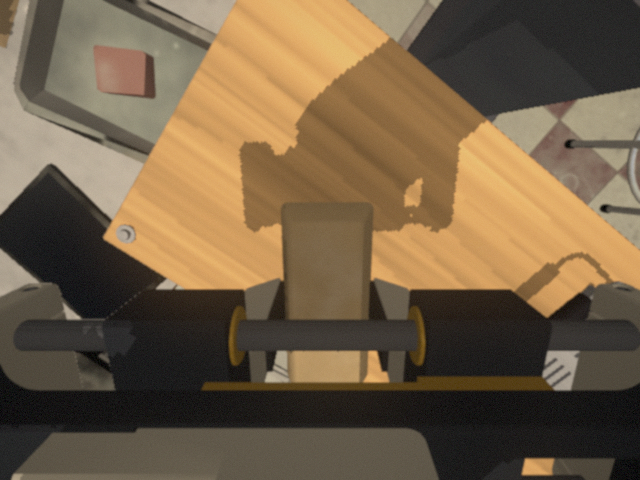

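View pics/w11c.png

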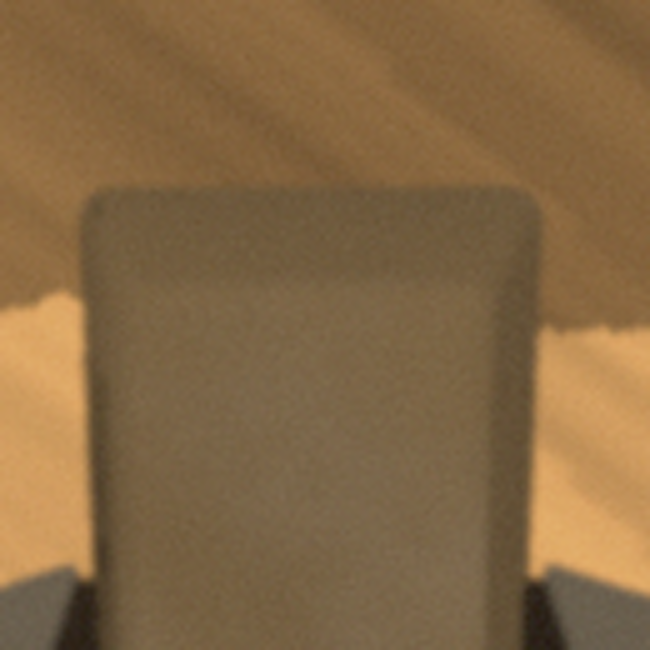

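```bash
python3 - <<'E'
from h import *
print(rel([.4768,.1128,.395],down(np.radians(172.05))))
E
```

```text
[-138.0438  249.4872   -1.5072    0.0013   -0.0018    0.7669]
```

```bash
python3 -m pendant '[[[-6,12,0,0,0,0.03,1],[-18,34,0,0,0,0.1,1],[-36,65,0,0,0,0.2,1],[-56,101,0,0,0,0.31,1],[-76,137,0,0,0,0.42,1],[-96,173,0,0,0,0.53,1],[-115,208,0,0,0,0.64,1],[-130,235,0,0,0,0.72,1],[-138,249.5,0,0,0,0.767,1],[-138,249.5,0,0,0,0.767,1],[-138,249.5,20,0,0,0.767,1],[-138,249.5,50,0,0,0.767,1],[-138,249.5,80,0,0,0.767,1],[-138,249.5,105,0,0,0.767,1],[-138,249.5,115,0,0,0.767,1],[-138,249.5,115,0,0,0.767,1],[-138,249.5,115,0,0,0.767,1]]]' && python3 - <<'E'
from h import *
snap("w12")
crop("pics/w12.png",240,140,180,150,4,"pics/w12c.png")
print(rel([.4768,.1128,.28],down(np.radians(172.05))))
E
```

```text
clock: 18.95
position: [0.4777, 0.1124, 0.2805]
ee_rot: [0.218, 3.132, 0.001]
force: [0.1, -0.5, -1.2]
width: 0.461
18.95 [0.4777 0.1124 0.2805] [0.2181 3.1324 0.0012]
[ 0.8439  0.1357  0.5727  0.0011  0.0017 -0.0002]
```

View pics/w12c.png

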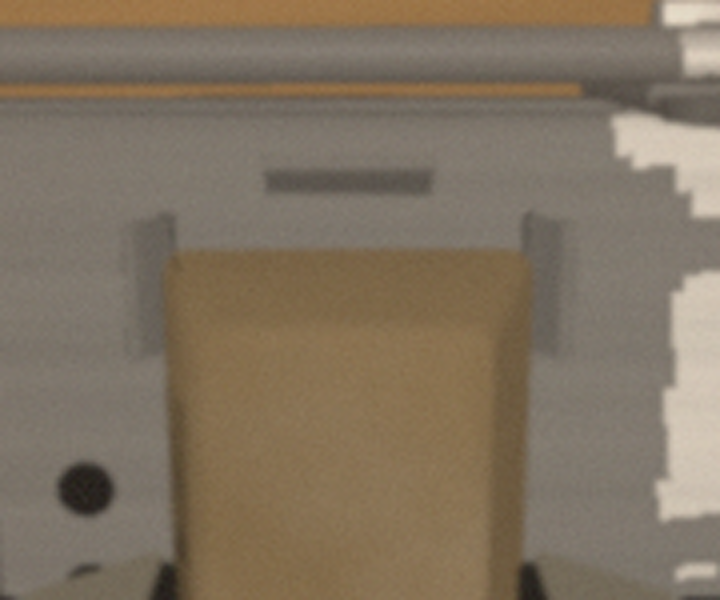

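```bash
python3 -m pendant '[[[0.5,0,6,0,0.002,0,1],[0.7,0.1,13,0,0.002,0,1],[0.7,0.1,18,0,0.002,0,1],[0.7,0.1,21,0,0.002,0,1],[0.7,0.1,23,0,0.002,0,1],[0.7,0.1,23,0,0.002,0,1],[0.7,0.1,23,0,0.002,0,1]]]' && python3 - <<'E'
from h import *
snap("w13")
crop("pics/w13.png",240,140,180,150,4,"pics/w13c.png")
E
```

```text
clock: 19.88
position: [0.4766, 0.1129, 0.2568]
ee_rot: [-0.218, -3.133, -0.001]
force: [0.1, -0.1, -2.4]
width: 0.463
19.875 [0.4766 0.1129 0.2568] [-0.218  -3.1327 -0.0009]
```

View pics/w13c.png

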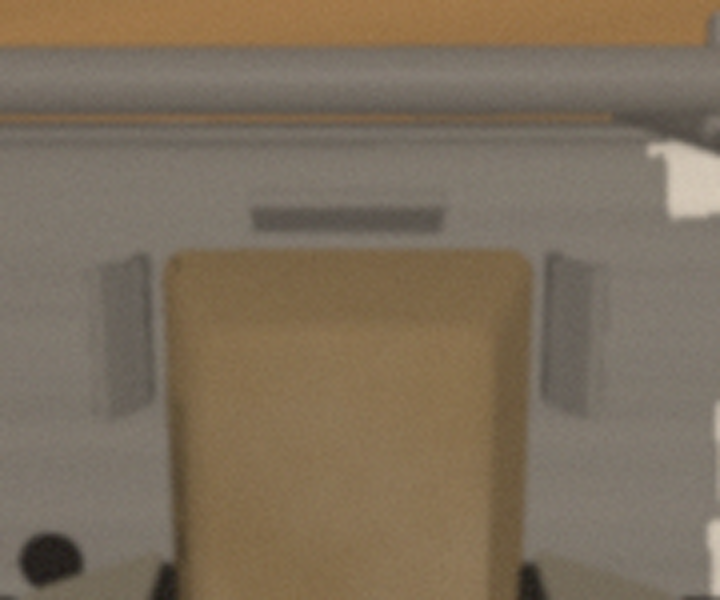

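```bash
python3 -m pendant '[[[0,0.2,1,0,0,0,1],[0,0.2,2,0,0,0,1],[0,0.2,2.7,0,0,0,1],[0,0.2,2.7,0,0,0,1],[0,0.2,2.7,0,0,0,-0.2],[0,0.2,2.7,0,0,0,-0.2],[0,0.2,2.7,0,0,0,-0.2],[0,0.2,2.7,0,0,0,-0.2],[0,0.2,2.7,0,0,0,-0.2]]]' && python3 -m pendant '[[[0,0,-10,0,0,0,-0.2],[0,0,-30,0,0,0,-0.2],[0,0,-65,0,0,0,-0.2],[0,0,-105,0,0,0,-0.2],[0,0,-135,0,0,0,-0.2],[0,0,-143,0,0,0,-0.2],[0,0,-143,0,0,0,-0.2],[0,0,-143,0,0,0,-0.2]]]' &&  python3 - <<'E'
from h import *
snap("w14")
E
```

```text
clock: 21.05
position: [0.4766, 0.1131, 0.254]
ee_rot: [-0.218, -3.132, -0.001]
force: [0.5, 0.1, -0.1]
width: 0.6
clock: 22.05
position: [0.4764, 0.1129, 0.396]
ee_rot: [-0.218, -3.131, 0.001]
force: [-0.1, -0.6, 0.2]
width: 0.6
22.05 [0.4764 0.1129 0.396 ] [-0.2178 -3.1307  0.0005]
```

View pics/w14.png

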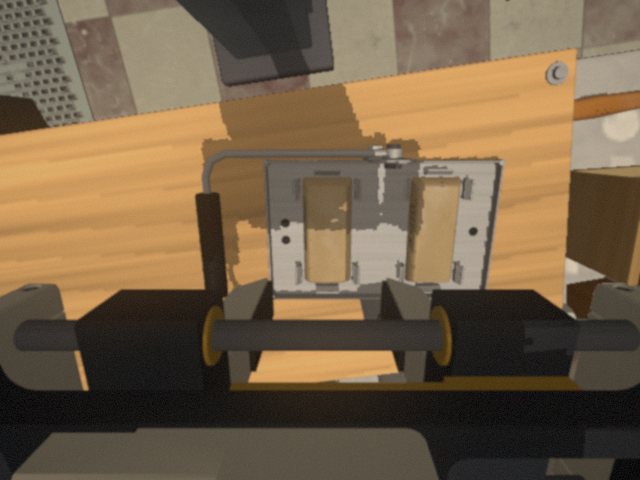

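```bash
python3 - <<'E'
from h import *
st=dict(np.load("pics/w14.npz"))
crop("pics/w14.png",180,180,60,110,6,"pics/w14c.png")
t=np.radians(172.05);C=np.array([.4634,.0236,.123]);u=np.array([np.cos(t),np.sin(t),0])
print(proj("wrist",[C+u*.042,C,C-u*0.02],st))
print(rel([.4634,.0236,.32],down(t)),rel([.4634,.0236,.282],down(t)))
E
```

```text
[[207.8348 191.4923]
 [213.0347 245.071 ]
 [215.3556 268.9844]]
[  0.2721 -90.1841  75.965   -0.0008  -0.0035  -0.0001] [  0.1402 -90.1556 113.9648  -0.0008  -0.0035  -0.0001]
```

View pics/w14c.png

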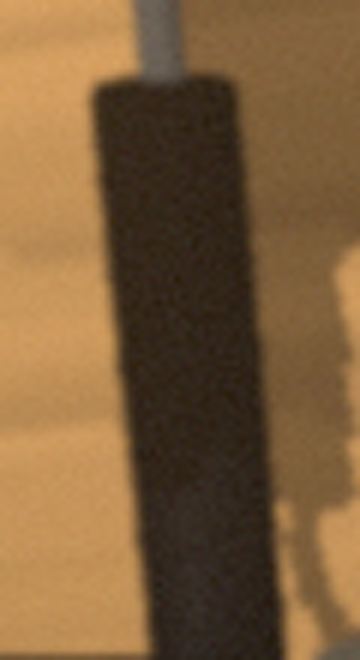

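```bash
python3 -m pendant '[[[0,-20,0,0,-0.002,0,-0.2],[0,-55,0,0,-0.003,0,-0.2],[0,-82,20,0,-0.003,0,-0.2],[0,-90.3,45,0,-0.003,0,-0.2],[0,-90.3,75,0,-0.003,0,-0.2],[0,-90.3,98,0,-0.003,0,-0.2],[0,-90.3,110,0,-0.003,0,-0.2],[0,-90.3,114,0,-0.003,0,-0.2],[0,-90.3,114,0,-0.003,0,-0.2],[0,-90.3,114,0,-0.003,0,-0.2]]]' && python3 - <<'E'
from h import *
snap("w15");print(rel([.4634,.0236,.282],down(np.radians(172.05))))
E
```

```text
clock: 23.35
position: [0.4644, 0.0236, 0.2836]
ee_rot: [0.218, 3.132, 0.001]
force: [0.3, -0.7, -0.1]
width: 0.6
23.35 [0.4644 0.0236 0.2836] [0.2178 3.1315 0.0009]
[ 0.9203 -0.1568  1.6042  0.0008  0.0025  0.    ]
```

View pics/w15.png

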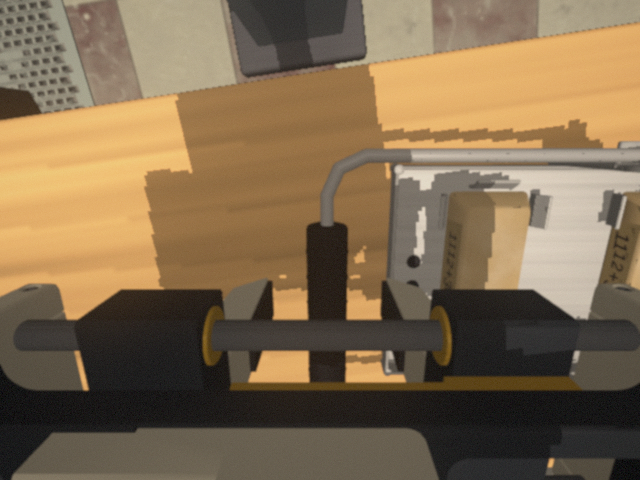

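```bash
python3 -m pendant '[[[0.5,0,1,0,0.002,0,-0.2],[0.5,0,1,0,0.002,0,1],[0.5,0,1,0,0.002,0,1],[0.5,0,1,0,0.002,0,1],[0.5,0,1,0,0.002,0,1],[0.5,0,1,0,0.002,0,1],[0.5,0,1,0,0.002,0,1],[0.5,0,1,0,0.002,0,1],[0.5,0,1,0,0.002,0,1]]]' 40 && python3 - <<'E'
from h import *
snap("w16")
for t in np.linspace(0,90,17): print(t,round(138*(1-np.cos(np.radians(t))),1),round(-138*np.sin(np.radians(t)),1))
E
```

```text
clock: 24.52
position: [0.4636, 0.0237, 0.282]
ee_rot: [-0.218, -3.133, -0.001]
force: [-0.4, 0.6, 0.1]
width: 0.182
24.525 [0.4636 0.0237 0.282 ] [-0.2179 -3.1334 -0.0007]
0.0 0.0 -0.0
5.625 0.7 -13.5
11.25 2.7 -26.9
16.875 5.9 -40.1
22.5 10.5 -52.8
28.125 16.3 -65.1
33.75 23.3 -76.7
39.375 31.3 -87.5
45.0 40.4 -97.6
50.625 50.5 -106.7
56.25 61.3 -114.7
61.875 72.9 -121.7
67.5 85.2 -127.5
73.125 97.9 -132.1
78.75 111.1 -135.3
84.375 124.5 -137.3
90.0 138.0 -138.0
```

View pics/w16.png

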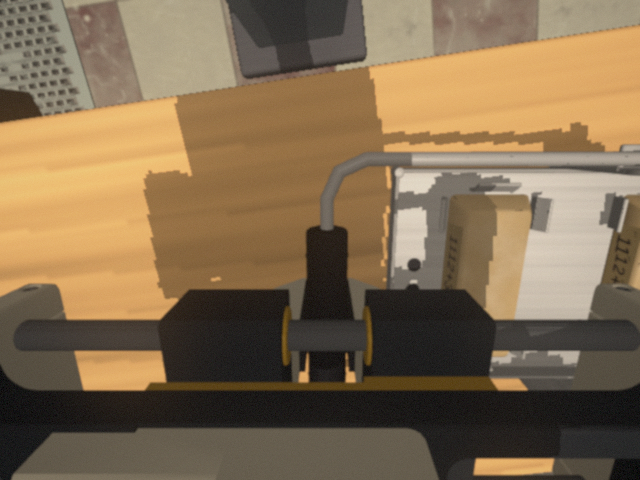

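```bash
python3 -m pendant '[[[0,0.2,-6,0,0,0,1],[0,0.7,-13.5,0,0,0,1],[0,1.6,-21,0,0,0,1],[0,2.7,-26.9,0,0,0,1],[0,5.9,-40.1,0,0,0,1],[0,10.5,-52.8,0,0,0,1],[0,16.3,-65.1,0,0,0,1],[0,23.3,-76.7,0,0,0,1],[0,31.3,-87.5,0,0,0,1],[0,36,-92.5,0,0,0,1],[0,40.4,-97.6,0,0,0,1],[0,40.4,-97.6,0,0,0,1],[0,40.4,-97.6,0,0,0,1]]]' && python3 - <<'E'
from h import *
snap("w17")
cv2.imwrite("pics/s17.png",get_image("side")[:,:,::-1]); crop("pics/s17.png",210,130,200,180,4,"pics/s17c.png")
t=np.radians(172.05);ax=np.array([np.cos(np.radians(82.05)),np.sin(np.radians(82.05)),0])
p0=np.array([.4636,.0237,.282]);print(rel(p0+ax*.138+[0,0,.138],down(t)),rel(p0+ax*.0404+[0,0,.0976],down(t)))
E
```

```text
clock: 26.2
position: [0.4693, 0.0634, 0.3794]
ee_rot: [-0.218, -3.133, -0.0]
force: [-1.1, -1.2, 0.7]
width: 0.184
26.2 [0.4693 0.0634 0.3794] [-0.2184 -3.1333 -0.0003]
[  0.2315  97.9037 -40.6052   0.0001  -0.0007  -0.0005] [ 0.1572  0.2992 -0.2161  0.0001 -0.0007 -0.0005]
```

View pics/w17.png

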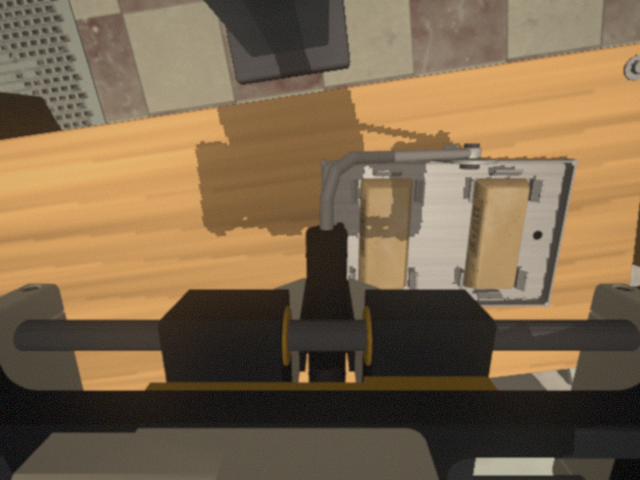

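View pics/s17c.png

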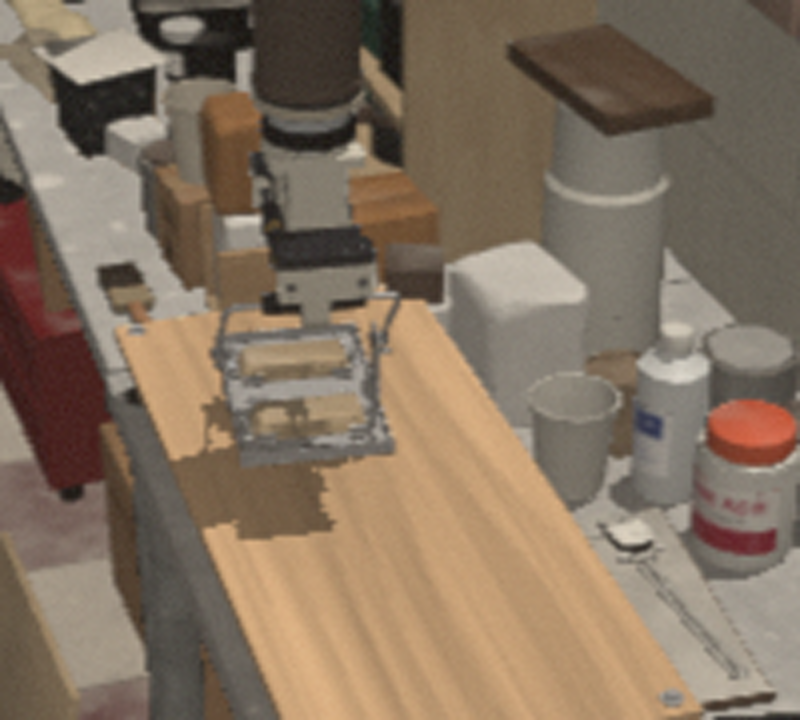

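```bash
python3 -m pendant '[[[0,4.8,-4.6,0,0,0,1],[0,10.1,-9.1,0,0,0,1],[0,20.9,-17.1,0,0,0,1],[0,32.5,-24.1,0,0,0,1],[0,44.8,-29.9,0,0,0,1],[0,57.5,-34.5,0,0,0,1],[0,70.7,-37.7,0,0,0,1],[0,84.1,-40.2,0,0,0,1],[0,91,-40.8,0,0,0,1],[0,97.6,-41,0,0,0,1],[0,97.8,-41,0,0,0,1],[0,97.8,-41,0,0,0,1],[0,97.8,-41,0,0,0,1]]]' && python3 - <<'E'
from h import *
snap("w18")
cv2.imwrite("pics/s18.png",get_image("side")[:,:,::-1]); crop("pics/s18.png",230,150,110,120,6,"pics/s18c.png")
E
```

```text
clock: 27.92
position: [0.4828, 0.16, 0.4205]
ee_rot: [-0.219, -3.133, -0.0]
force: [0.4, 0.2, -5.5]
width: 0.182
27.925 [0.4828 0.16   0.4205] [-0.2189 -3.1331 -0.0002]
```

View pics/w18.png

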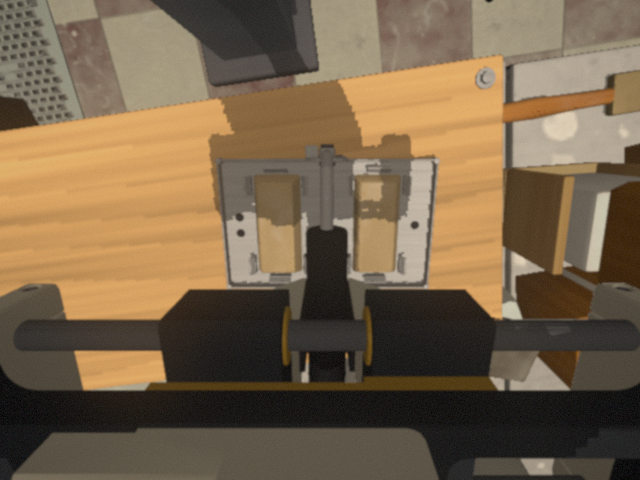

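View pics/s18c.png

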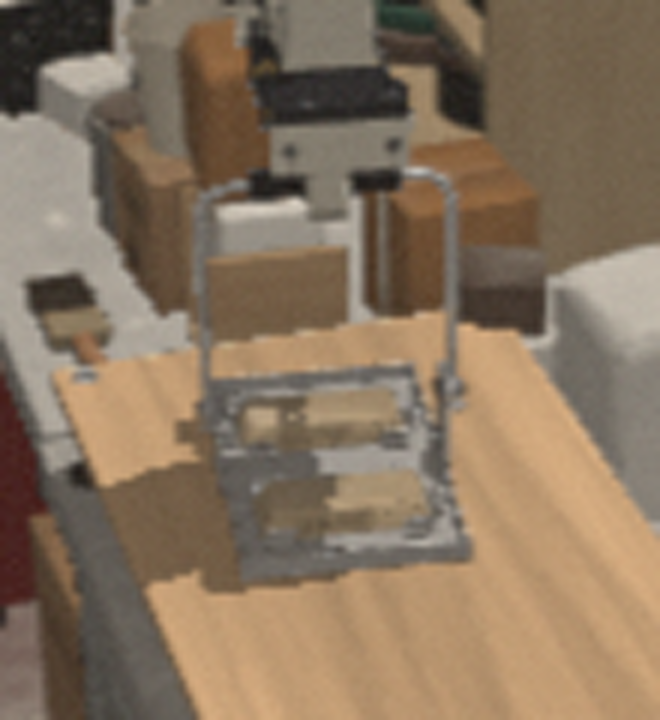

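```bash
python3 -m pendant '[[[0,0,-0.5,0,0,0,1],[0,0,-1.5,0,0,0,1],[0,0,-3,0,0,0,1],[0,0,-5,0,0,0,1],[0,0,-8,0,0,0,1],[0,0,-12,0,0,0,1],[0,0,-17,0,0,0,1],[0,0,-22,0,0,0,1],[0,0,-28,0,0,0,1],[0,0,-34,0,0,0,1],[0,0,-40,0,0,0,1],[0,0,-46,0,0,0,1],[0,0,-52,0,0,0,1],[0,0,-58,0,0,0,1],[0,0,-63,0,0,0,1],[0,0,-68,0,0,0,1],[0,0,-72,0,0,0,1],[0,0,-75,0,0,0,1],[0,0,-77,0,0,0,1],[0,0,-78,0,0,0,1]]]' && python3 -m pendant '[[[0,0,0,0,0,0,1],[0,0,0,0,0,0,1],[0,0,0,0,0,0,1],[0,0,0,0,0,0,1],[0,0,0,0,0,0,1],[0,0,0,0,0,0,1],[0,0,0,0,0,0,1],[0,0,0,0,0,0,1],[0,0,0,0,0,0,1],[0,0,0,0,0,0,1],[0,0,0,0,0,0,1],[0,0,0,0,0,0,1]]]' && python3 - <<'E'
from h import *
snap("w19")
cv2.imwrite("pics/s19.png",get_image("side")[:,:,::-1]); crop("pics/s19.png",230,120,110,130,6,"pics/s19c.png")
E
```

```text
clock: 30.52
position: [0.4828, 0.1604, 0.4986]
ee_rot: [-0.218, -3.133, -0.0]
force: [0.3, -0.4, -6.5]
width: 0.184
clock: 32.02
position: [0.4829, 0.1604, 0.4986]
ee_rot: [-0.218, -3.133, -0.001]
force: [-0.6, 0.8, -6.5]
width: 0.187
32.025 [0.4829 0.1604 0.4986] [-0.218  -3.1334 -0.0006]
```

View pics/w19.png

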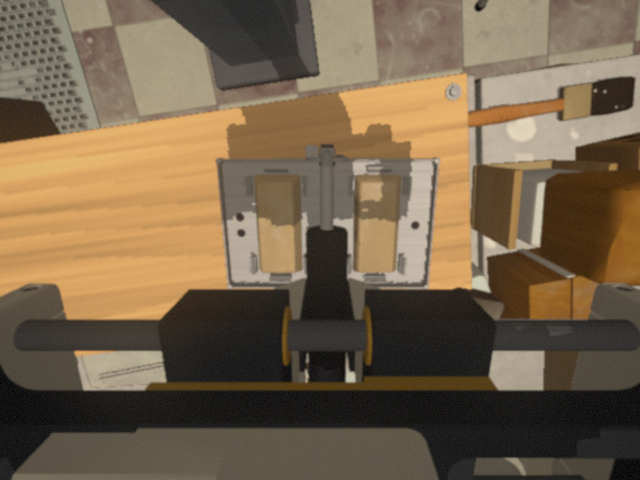

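View pics/s19c.png

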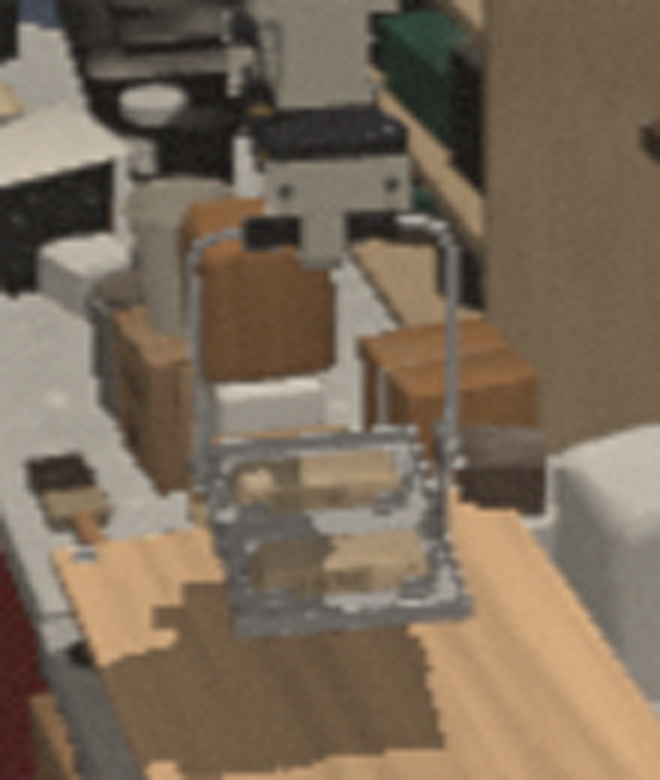

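```bash
python3 - <<'E'
from h import *
a=get_image("wrist").astype(int);b=get_image("wrist").astype(int)
w=cv2.imread("pics/w19.png")[:,:,::-1].astype(int)
r=np.s_[150:285,215:440];print(abs(a-b)[r].mean(),abs(a-w)[r].mean())
print(arm.sign_off())
E
```

```text
2.100532235939643 2.093519890260631
the job is handed in; nothing more can be done
None
```

I handed the job in at about 32 s of the 72 s allowed; `sign_off` gives no verdict. At hand-in the arm was holding the loaded carrier by its sleeve about 78 mm above the board.

- **Bars:** the upper bar went into pocket 1 first, then the lower bar into pocket 2. Wrist pictures showed each lying between its tabs. I estimated the side clearances were even to about 0.5 mm. The bars still looked seated after the lift.
- **Bail and lift:** I gripped the sleeve at 40 N and swung the bail upright with the carrier on the board. The sideways force read 1–2 N halfway up and under 1 N once upright, though there the wrist already carried about 5.5 N. I then lifted straight up.
- **Final checks:**
  - The wrist carried a steady 6.5 N, and the gripper opening of about 17 mm matches the sleeve.
  - The carrier sat in the same place in the wrist image before and after the lift, so I took it to be level.
  - Repeated pictures differed only by what looked like noise, so I took it to be still.
- **Bystanders:** no move came near the caliper, cup, brush or marker. I did not measure their positions afterwards.

No check failed. The small disagreements were about 1.5 px between predicted and seen carrier and sleeve edges, and carrier dimensions that read about 1–2% under the given ones. I also allowed for roughly 1 mm of offset in where each bar sat along the fingers.

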